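# Load a board carrier into the sloped test cradle

## Robot

A 6-joint arm with a two-finger parallel gripper is mounted at the origin on a cart in front of the work surface, level with it; the furniture and walls round the work are solid. World frame = base frame: x ahead of the robot, y to its left, z up, the work surface at z = 0. Lengths are in mm, angles in rad, forces in N, time in s.
With the tool pointing down it reaches from about 350 to 875 mm from the base axis. Payload 4.2 kg.
Tool frame: the origin (TCP) lies between the finger pads; the fingertips stand 25 mm ahead of it and the grasp point (between the pads) lies 6 mm ahead of it; z points along the fingers, y is the line along which they close (so a half turn about z gives the same grasp; the last joint's range is limited). The gripper opens to 85 mm and grips with 20 to 120 N. Pads are 22 mm wide; open, the fingers measure 114 mm over their backs; the gripper's body (76 mm by 85 mm) begins 54 mm behind the grasp point. The pads swing forward as they close: fully open they stand 13 mm farther back than shut.
Start: joints at [-0.998, 0.385, 0.008, 0, -1.194, -0.259], TCP at [192.937, -594.453, 256.312] pointing down, gripper open.
Joint ranges: [-3.14, 3.14], [-1.21, 2.06], [-1.07, 1.41], [-3.16, 2.05], [-2.99, -0.16], [-3.1, 3.1]. Speed limits (rad/s): [2.79, 2.79, 3.14, 3.14, 3.14, 3.14].

## Interface

Orientations are given as a unit quaternion [x, y, z, w].
In Python, from bench import arm gives the robot as it stands.
- The arm moves only by the shell command python3 -m pendant 'ROWS'. ROWS is JSON, a list of rows, each a list of 7 numbers: the shift along the tool's x, y, z in m, then the turn, a rotation vector about the tool's x, y, z in degrees, then the finger opening in m, from 0 to 0.0854. In form: [[x, y, z, wx, wy, wz, fingers], ...]. A call has 1 to 12 rows; each row shifts and turns the commanded pose from where the row before left it, along the tool's axes as they then stand; what a row does not reach is not made up. A row lasts 1/10 s, in which the tool goes at most 50 mm and 8.59 degrees, less where a joint would pass 70% of its speed; a pose out of reach is approached as far as the arm can. A call is refused whole if a number of a shift passes 0.05 or a number of a turn 8.59, either way. A call with a gripper value outside its range is refused whole. The fingers move at their own pace and stop on an object; the grip force is fixed at half the most. Time passes only in rows, so rows that do not move let the fingers close. It gives the time, the measured TCP pose, the force, the opening and the grip force at its end, in the units of the state.
- arm.read_state(): the state, without advancing time (a new reading comes with each control period).
- arm.get_image(name): name is "side" or "top"; returns a dict with "image" (480x640x3 uint8, red, green, blue), "fx", "fy", "cx", "cy" (pixels), "k1" (the pictures are not rectified: a ray, as slopes to the right and down, at radius r is drawn at 1 + k1 r^2 times it, then the intrinsics apply), "xyz" and "rotation" of the camera in the world. Camera axes: x right, y down, z forward; pixel columns grow to the right and rows downward; lengths in mm; the calibration is good to about 2 mm. A picture is of the moment at which its call begins. There is no depth.
- arm.job_done(): hands the job in; it is judged then, once.
The state is a dict: "clock": time; "joints": joint angles; "joint_vel": joint speeds; "joint_efforts": joint torques, N m; "position": TCP position; "ee_rot": TCP orientation; "contact_force": force on the tool from outside, world axes, zero at the start; "wrist_torque": the same for the moment, N m; "gripper_width": finger opening in mm; "grasp_force": force on a finger pad.
Only numpy, scipy, OpenCV 4.12 (cv2) and the standard library are available. Lean on these libraries where they do the work, as an engineer would, in place of code of your own. Each camera call takes 0.05 s, during which the arm holds its last target. There are 200 camera calls.

## Task

Pick up the board carrier lying beside the sloped test cradle, lay it chamfered nose first on the lower end of the cradle's deck, and push it up the deck, under the sprung rollers, until it is fully home against the top stop with the contact pin pressed in. Do not ram the stop, and leave the carrier resting there; leave the other things on the bench where they are.

Things in the scene. Friction and masses are not known exactly. Their poses are not given: they have to be found in the camera images.
- carrier: Loose black board carrier: frame with a sunk green circuit board, 130 long (x) x 56 wide (y) x 14 thick, 0.14 to 0.28 kg. Origin: centre of its underside, z up. +x is the nose, where the two side rims are chamfered from 14 down to 9 over the last 10 mm. The tail (-x) is square, 14 high: the face to push. Grip it across the 56 mm width. Starts flat on the bench beside the cradle.
- carrier_nose (a point): Middle of the carrier's front face, 65 ahead of its origin, 4.5 above its underside; axes as the carrier's. A white connector strip lies across the board at this end.
- cradle: Fixed sloped test cradle: grey deck with aluminium guides on a dark stand, 270 x 97, up to 105 high. Origin on the bench under its middle; x level, pointing up the slope; y to the left of it; z up. Deck: 86 wide, 270 long, rises 10 degrees (0.1745 rad) along +x from a lower edge 6 above the bench at x = -133. Friction holds the carrier where it is left.
- deck_foot (a point): Middle of the deck's lower edge, on its upper surface, axes as the cradle's. Distances s named here run from this edge up the deck; heights are square to the deck. From s 0 to 98 the deck is bare and open above and to both sides.
- contact_pin (a joint): Brass contact pin, 6 in diameter, that stands 6 mm out of the middle of the top stop's face and is pressed in by the carrier's nose with under 1 N. 0 = free, 0.006 m = pressed flush with the stop's face, i.e. carrier against the stop.
- foil_tape: Bystander: white tape roll lying flat, 52 in diameter x 20, origin at the centre of its underside. Leave it.
- cutters: Bystander: flush cutters with red handles, 55 x 118 x 9, origin under their middle, y along them. Leave them.
- squeeze_bottle: Bystander: light blue squeeze bottle, 42 in diameter x 126 high, standing; origin under its middle. Leave it.
- phone: Bystander: phone lying flat, 146 x 71 x 11, x along it, origin under its middle. Leave it.
- guide_mouth (a point): On the deck's middle at s 98, where the guides begin: they flare in from 79 apart to 59 apart at s 136 (13 high), then run straight to s 269 (15.5 high, 1.5 play each side of the carrier). From s 206 on, steel strips overhang the channel by 4.5 on each side at height 16, so the carrier goes in only by sliding up from below. Axes as the cradle's.
- roller_line (a point): On the deck's middle at s 190, 10 above it: underside of two sprung rollers, 16 in diameter, under a bridge (top 58 above the deck, 97 wide). The carrier's rims must lift them 4. Passing them takes a push of about 5 to 9 N, sliding on under them 3 to 7 N (bare deck 1 to 3 N); this is not the stop.
- stop_range_mid (a point): On the deck's middle at s 250. The top stop, a rigid block 15 high across the channel, is clamped with its lower face anywhere from 15 below to 15 above this point along the deck (s 235 to 265). Where is not reported: feel for it. Against it the push rises steeply past 12 N. Contact forces adding up to over 90 N on the carrier there count as ramming.

How it is judged (in metres and radians):
On the way, in this order (a step that is already met when the one before it is completed fails the run):
1. the carrier lies in line on the deck, its nose pointing up the slope and in the mouth of the guides (x of carrier_nose in the frame of cradle above -0.03 m and x of carrier in the frame of cradle below 0 m and y of carrier in the frame of cradle between -0.012 and 0.012 m and angle between the x axis of carrier and the x axis of cradle, either way round below 0.3 rad and z of carrier in the frame of deck_foot below 0.03 m), for 0.1 s.
2. the carrier is home and presses the contact pin in (value of joint contact_pin above 0.0045 m), for 0.2 s.
At the end, for the whole second after the job is handed in: The carrier lies flat on the deck between the guides (within 4 mm of the middle, tilted 0.14 to 0.21 rad with the deck), nose up the slope, at rest and against the top stop: the contact pin is pressed in by more than 4.5 of its 6 mm (value of joint contact_pin above 0.0045 m and x of carrier_nose in the frame of cradle above 0.085 m and y of carrier in the frame of cradle between -0.004 and 0.004 m and angle between the z axis of carrier and the z axis of cradle, either way round between 0.14 and 0.21 rad and linear speed of carrier below 0.01 m/s); the robot touches nothing.
It fails at once if the carrier, its nose past the rollers, is rammed against the top stop: more than 90 N between carrier and cradle (contact force between carrier and cradle above 90 N and x of carrier_nose in the frame of cradle above 0.07 m).
It fails at once if a bystander is shifted by more than 30 mm (distance of any of foil_tape, cutters, squeeze_bottle, phone from where it was at the start of the episode above 0.03 m).
It also fails if it takes over 48 s, if anything falls off the work surface, if the arm or the gripper's body presses on something with over 40 N, if the wrist force passes 120 N, or if a joint passes its speed limit or range.

## Working session

There is one attempt and no reset: what is moved stays moved. The work goes in short steps, Python scripts to look and compute and a shell command to move; the robot and the scene stay as the last step left them, time stands still between calls to the robot, and variables do not carry over. Pictures are saved under pics/ and viewed, at most 10 in all, crops included, and the job is handed in when it is done.

```bash
mkdir -p pics; ls
python3 - <<'E'
from bench import arm
import cv2,pickle
d={}
for n in("side","top"):
    g=arm.get_image(n);d[n]=g
    cv2.imwrite(f"pics/{n}0.png",g["image"][:,:,::-1])
    print({k:v for k,v in g.items() if k!="image"})
pickle.dump(d,open("im0.pkl","wb"))
print(arm.read_state())
E
```

```text
pics
{'fx': 469.67103094120796, 'fy': 469.67103094120796, 'cx': 325.0139156705996, 'cy': 243.10481825264185, 'k1': -0.09378910959861245, 'xyz': array([481.10909724, 543.2091745 , 473.44376791]), 'rotation': array([-0.02572867,  0.85948159, -0.51026574,  0.01607174])}
{'fx': 435.4582793360215, 'fy': 435.4582793360215, 'cx': 317.59946233119507, 'cy': 236.8293220615495, 'k1': -0.0035225571842627014, 'xyz': array([ 371.95269816, -198.06393883,  918.9910727 ]), 'rotation': array([ 0.71350276, -0.69459476,  0.06869213, -0.0611009 ])}
{'clock': 0.1, 'joints': array([-9.98417911e-01,  3.85479295e-01,  6.79970129e-03, -4.17613330e-04,
       -1.19397298e+00, -2.58627328e-01]), 'joint_vel': array([ 2.66157583e-04, -1.76403518e-05,  6.18340989e-04,  2.09495974e-03,
       -1.12445629e-03,  1.11790148e-03]), 'joint_efforts': array([-8.20102050e-04, -3.93319559e+01,  1.88930708e+01,  4.19800356e+00,
       -2.57509637e-03,  1.15143393e-05]), 'position': array([ 192.79147676, -594.05091197,  255.34827381]), 'ee_rot': array([-1.56156746e-01,  9.87731832e-01,  9.27492628e-04, -1.97065019e-04]), 'contact_force': array([ 0.98673349, -0.15702661, -0.79055847]), 'wrist_torque': array([ 0.02767598, -0.06013529, -0.00461326]), 'grasp_force': 0.0, 'gripper_width': 85.76628964317314}
```

View pics/top0.png

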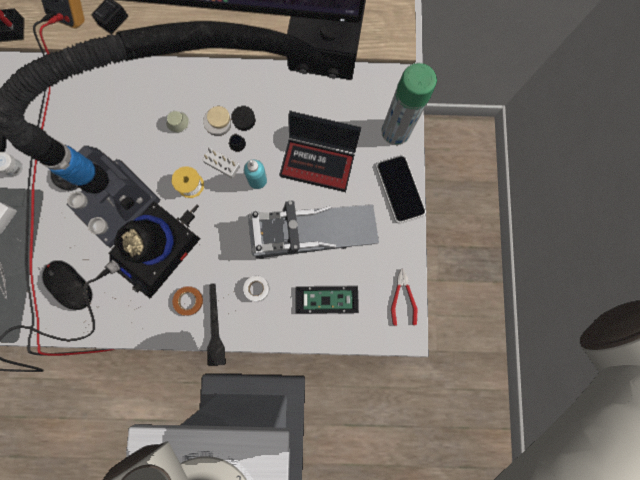

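View pics/side0.png

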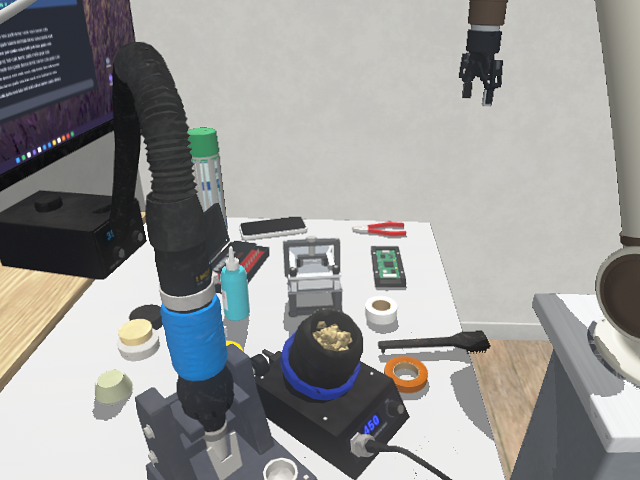

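The top view shows the cradle around (250-378, 205-258), with its open low end to the right. The carrier is at (296-358, 286-314). The phone, cutters, tape and bottle lie around them.

```bash
cat > h.py <<'E'
import numpy as np,cv2,pickle
from scipy.spatial.transform import Rotation as R
def proj(g,P):
    P=np.atleast_2d(P).astype(float); c=R.from_quat(g["rotation"]).inv().apply(P-g["xyz"])
    u=c[:,:2]/c[:,2:]; u=u*(1+g["k1"]*(u**2).sum(1,keepdims=True))
    return u*[g["fx"],g["fy"]]+[g["cx"],g["cy"]]
def ray(g,px):
    px=np.atleast_2d(px).astype(float)
    K=np.array([[g["fx"],0,g["cx"]],[0,g["fy"],g["cy"]],[0,0,1]])
    u=cv2.undistortPoints(px[:,None],K,np.array([g["k1"],0,0,0.]))[:,0]
    return R.from_quat(g["rotation"]).apply(np.c_[u,np.ones(len(u))])
def onz(g,px,z):
    d=ray(g,px); return g["xyz"]+d*((z-g["xyz"][2])/d[:,2])[:,None]
E
python3 - <<'E'
from h import *
d=pickle.load(open("im0.pkl","rb"));g=d["top"]
print(onz(g,[[378,240],[250,240],[320,300],[320,239]],0).round())
a=cv2.resize(g["image"][195:320,215:435,::-1],None,fx=3.6,fy=3.6,interpolation=cv2.INTER_CUBIC)
cv2.imwrite("pics/c0.png",a)
g=d["side"]
a=cv2.resize(g["image"][210:330,260:430,::-1],None,fx=4.5,fy=4.5,interpolation=cv2.INTER_CUBIC)
cv2.imwrite("pics/c1.png",a)
E
```

```text
[[ 540. -336.    0.]
 [ 532.  -61.    0.]
 [ 409. -214.    0.]
 [ 538. -211.    0.]]
```

View pics/c0.png

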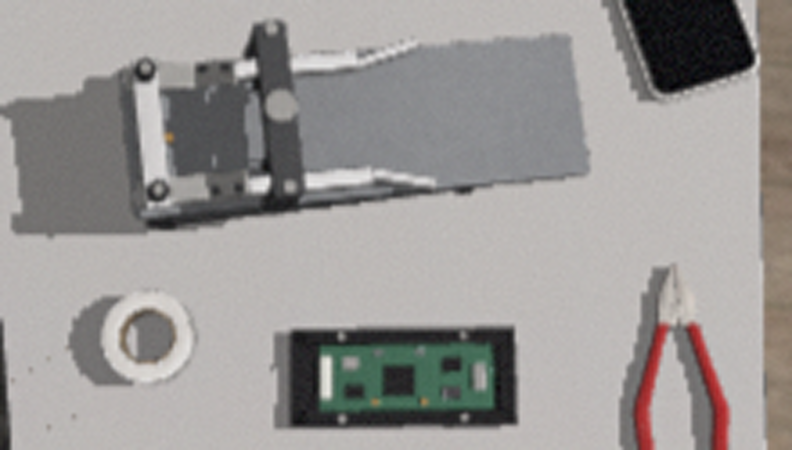

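View pics/c1.png

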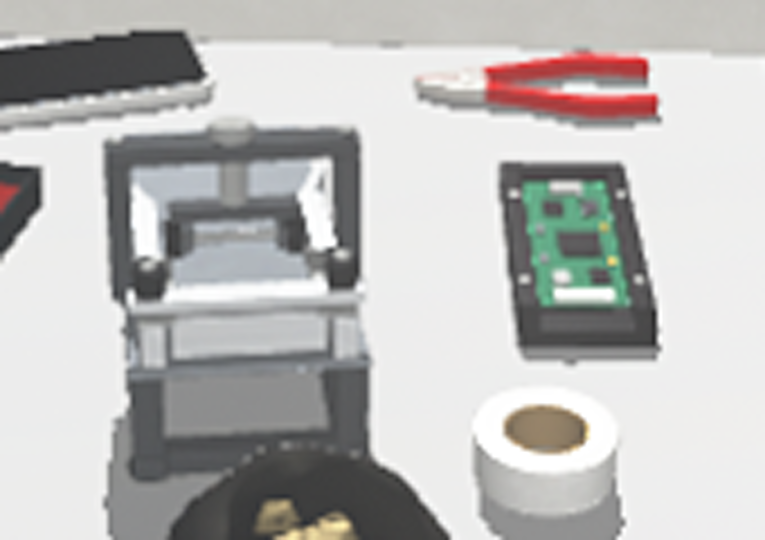

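Crops: the white connector strip (nose) is at the carrier's left end (+y world), the same way as up-slope. The brass pin is at the deck's left end, and the deck's low corners are near (373,205) and (378,243) in the full image. Next: measure poses.

Run:
```python
from h import *
d=pickle.load(open("im0.pkl","rb"));g=d["top"];im=g["image"].astype(int)
# carrier: dark or green pixels -> box around
s=im.sum(2); sub=np.zeros(s.shape,np.uint8)
m=((im.max(2)<75)|((im[...,1]>im[...,0]+20)))
sub[278:322,285:368]=m[278:322,285:368]
sub=cv2.morphologyEx(sub,cv2.MORPH_CLOSE,np.ones((5,5)))
c=max(cv2.findContours(sub,0,2)[0],key=cv2.contourArea)
r=cv2.minAreaRect(c);b=cv2.boxPoints(r)+0.0;print("car px",r,b.tolist())
W=onz(g,b,14)[:,:2];print(W.round(1).tolist(),W.mean(0), [np.linalg.norm(W[i]-W[(i+1)%4]) for i in range(2)])
# deck: print colours along column/row to see the boundary
for y in (215,225,235): print(y,im[y,366:386].mean(1).round().astype(int))
for x in (345,355,365): print(x,"top",im[198:214,x].mean(1).round().astype(int),"bot",im[236:252,x].mean(1).round().astype(int))
print(im[225,360],im[225,390])
for y in (290,300,310): print(y,im[y,290:302].mean(1).round().astype(int),im[y,350:364].mean(1).round().astype(int))
for x in (305,345): print(x,im[280:292,x].mean(1).round().astype(int),im[306:320,x].mean(1).round().astype(int))
```

```text
car px ((326.50146484375, 299.5818176269531), (26.26838493347168, 61.44438934326172), 88.9583740234375) [[295.5455627441406, 287.00830078125], [356.9798278808594, 285.89129638671875], [357.4573669433594, 312.15533447265625], [296.0231018066406, 313.2723388671875]]
[[433.5, -162.7], [439.2, -289.9], [385.5, -291.4], [380.0, -165.6]] [ 409.57594612 -227.41200699] [np.float64(127.2962509279844), np.float64(53.66856735936114)]
215 [141 141 141 140 140 140 137 137 156 185 190 187 188 187 186 189 186 188
 187 189]
225 [138 138 140 141 140 142 136 140 138 139 164 185 187 189 184 186 187 186
 185 186]
235 [138 138 141 140 140 141 142 141 142 140 138 152 183 188 187 183 186 188
 186 188]
345 top [187 184 188 187 186 186 187 186 165 149 144 143 140 146 140 142] bot [140 140 139 140 141 139 142 140 139 146  97  53 101 166 188 187]
355 top [185 187 184 186 187 188 186 154 138 143 142 142 143 141 141 143] bot [138 138 140 140 139 139 139 145 144 118 159 186 187 186 186 185]
365 top [188 187 185 189 186 186 166 145 142 141 142 141 141 141 141 146] bot [141 141 140 138 139 139 140 141 115 160 186 188 187 185 187 186]
[141 144 146] [190 186 184]
290 [185 129 112 115 113  80  44  34  31  27  34  29] [ 64  49  37  36  32  38  31  59 156 185 190 187 187 186]
300 [185 183 129 113 111  77  44  39  42  41  31  34] [109  85  40  20  36  36  32  43 112 177 187 183 183 188]
310 [186 125 115 114 113  79  38  33  28  26  40  41] [ 39  39  38  38  35  39  33  44 100 180 187 187 187 187]
305 [183 184 185 185 187 184 123  47  31  33  38  73] [115  87  75  56  41  42  39  75 160 188 190 186 185 186]
345 [184 186 188 185 186 161  97  52  54  50  69  86] [ 92  89  65  44  69  59  50 105 167 186 185 185 186 187]
```

Run:
```python
from h import *
d=pickle.load(open("im0.pkl","rb"));g=d["top"]
le=np.array([[374.1,215],[375.8,225],[377.25,235]])
te=np.array([[345,206.],[355,205.],[365,204.1]]);be=np.array([[345,245.6],[355,244.6],[365,243.7]])
f=lambda a,b:np.polyfit(a,b,1)
L=f(le[:,1],le[:,0]);T=f(te[:,0],te[:,1]);B=f(be[:,0],be[:,1])
def X(l,t):
    y=(t[0]*l[1]+t[1])/(1-t[0]*l[0]);return [l[0]*y+l[1],y]
c1,c2=X(L,T),X(L,B);P=onz(g,[c1,c2],6);print(P.round(1),np.linalg.norm(P[0]-P[1]))
foot=P.mean(0); yaw=np.arctan2(*(P[0]-P[1])[[1,0]])+np.pi/2 # from the edge? left (y) side
print("foot",foot)
# plane intersection with yaw estimate
yaw=np.radians(95)
for _ in range(6):
    ux=np.array([np.cos(yaw),np.sin(yaw),0]);t=np.tan(np.radians(10))
    n=np.r_[-ux[:2]*t,1]
    def pl(px):
        r=ray(g,px);return g["xyz"]+r*(((foot-g["xyz"])@n)/(r@n))[:,None]
    a,b=pl(te),pl(be)
    y=[np.arctan2(q[0,1]-q[-1,1],q[0,0]-q[-1,0]) for q in(a,b)]
    yaw=np.mean(y)
print("yaws",np.degrees(y)); e=P[0]-P[1];print("edge perp yaw",np.degrees(np.arctan2(e[1],e[0])),e)
lat=np.array([-np.sin(yaw),np.cos(yaw),0])
print("lat",(a-foot)@lat,(b-foot)@lat)
# guides inner edges: crop (x/3.6+215)
q=np.array([[415,45],[360,58],[300,67],[434,183],[370,175],[305,177],[168,137],[163,100],[163,180]])/3.6+[215,195]-0.4
for k in q:
  v=pl(k)[0]-foot;print(k.round(1),"s",round(np.hypot(v@ux,v[2]),1),"lat",round(v@lat,1))
from scipy.spatial.transform import Rotation as R
print(R.from_quat([-1.56156746e-01,9.87731832e-01,0,0]).as_matrix().round(3))
```

```text
[[ 618.8 -322.4    6. ]
 [ 533.4 -335.7    6. ]] 86.50226563157824
foot [ 576.10641882 -329.04354955    6.        ]
yaws [99.78326248 98.66365823]
edge perp yaw 8.874760871476918 [85.46665365 13.34515166  0.        ]
lat [-42.63071258 -42.95645791 -43.06408492] [42.57953171 42.68424056 43.00320447]
[329.9 207.1] s 94.8 lat -43.0
[314.6 210.7] s 128.8 lat -38.1
[297.9 213.2] s 164.7 lat -35.8
[335.2 245.4] s 95.5 lat 40.1
[317.4 243.2] s 132.4 lat 31.5
[299.3 243.8] s 170.2 lat 28.9
[261.3 232.7] s 245.0 lat -1.9
[259.9 222.4] s 245.4 lat -23.5
[259.9 244.6] s 250.5 lat 22.4
[[-0.951 -0.308  0.   ]
 [-0.308  0.951  0.   ]
 [-0.     0.    -1.   ]]
```

```bash
python3 -m pendant '[[0,0,0.012,0,0,-8.2,0.085],[0,0,0.012,0,0,-8.2,0.085],[0,0,0.012,0,0,-8.2,0.085],[0,0,0.012,0,0,-8.2,0.085],[0,0,0.012,0,0,-8.2,0.085],[0,0,0.012,0,0,-8.2,0.085],[0,0,0.012,0,0,-8.2,0.085],[0,0,0.012,0,0,-8.2,0.085],[0,0,0.012,0,0,-8.2,0.085]]'
python3 -m pendant '[[-0.036,-0.023,0,0,0,0,0.085],[-0.036,-0.023,0,0,0,0,0.085],[-0.036,-0.023,0,0,0,0,0.085],[-0.036,-0.023,0,0,0,0,0.085],[-0.036,-0.023,0,0,0,0,0.085],[-0.036,-0.023,0,0,0,0,0.085],[-0.036,-0.023,0,0,0,0,0.085],[-0.036,-0.023,0,0,0,0,0.085],[-0.036,-0.023,0,0,0,0,0.085],[-0.036,-0.023,0,0,0,0,0.085],[0,0,0,0,0,0,0.085]]'
cat >> h.py <<'E'
def to(s,target,name=""):
    M=R.from_quat(s["ee_rot"]); x,y,_=M.as_matrix().T
    print(name,"pos",s["position"].round(1),"ang x",np.degrees(np.arctan2(x[1],x[0])).round(2),"y",np.degrees(np.arctan2(y[1],y[0])).round(2),"z",M.as_matrix()[:,2].round(4),"tool shift",M.inv().apply(np.array(target)-s["position"]).round(1),"F",s["contact_force"].round(1),"w",round(s["gripper_width"],1),"g",round(s["grasp_force"],1),"t",s["clock"])
E
python3 -c "
from h import *; from bench import arm
to(arm.read_state(),[409.6,-227.4,28])"
```

```text
clock: 1.0
position: [192.8, -594.1, 147.3]
ee_rot: [0.72, -0.694, -0.001, -0.0]
contact_force: [-0.7, 0.1, -0.4]
gripper_width: 85.0
grasp_force: 0.0
clock: 2.1
position: [413.9, -224.4, 148.4]
ee_rot: [0.72, -0.694, 0.0, -0.0]
contact_force: [-0.1, -0.5, -0.5]
gripper_width: 84.7
grasp_force: 0.0
 pos [ 413.9 -224.4  148.4] ang x -87.86 y -177.86 z [ 1.1e-03 -1.0e-04 -1.0e+00] tool shift [  2.9   4.5 120.4] F [-0.1 -0.5 -0.5] w 84.7 g 0.0 t 2.1
```

```bash
python3 -m pendant '[[0.003,0.0045,0.03,0,0,0,0.085],[0,0,0.03,0,0,0,0.085],[0,0,0.03,0,0,0,0.085],[0,0,0.015,0,0,0,0.085],[0,0,0.01,0,0,0,0.085],[0,0,0.005,0,0,0,0.085],[0,0,0,0,0,0,0.085]]'
python3 -m pendant '[[0,0,0,0,0,0,0.03],[0,0,0,0,0,0,0.03],[0,0,0,0,0,0,0.03],[0,0,0,0,0,0,0.03],[0,0,0,0,0,0,0.03],[0,0,0,0,0,0,0.03],[0,0,0,0,0,0,0.03],[0,0,0,0,0,0,0.03]]'
python3 -c "
from h import *; from bench import arm
to(arm.read_state(),[409.6,-227.4,28])"
```

```text
clock: 2.8
position: [407.1, -230.8, 28.1]
ee_rot: [0.718, -0.696, -0.0, 0.0]
contact_force: [0.7, 0.4, 0.2]
gripper_width: 84.5
grasp_force: 0.0
clock: 3.6
position: [408.9, -230.9, 30.0]
ee_rot: [0.718, -0.696, 0.002, -0.001]
contact_force: [-0.7, 1.4, 5.9]
gripper_width: 54.2
grasp_force: 62.0
 pos [ 408.9 -230.9   30. ] ang x -88.18 y -178.18 z [ 0.0043 -0.0011 -1.    ] tool shift [-3.5 -0.9  2. ] F [-0.7  1.4  5.9] w 54.2 g 62.0 t 3.6
```

```bash
python3 -m pendant '[[0,0,-0.01,0,0,0,0.03],[0,0,-0.02,0,0,0,0.03],[0,0,-0.03,0,0,0,0.03],[0,0,-0.03,0,0,0,0.03],[0,0,0,0,0,0,0.03],[0,0,0,0,0,0,0.03]]'
python3 - <<'E'
from h import *; from bench import arm
g=arm.get_image("side");pickle.dump(g,open("im1.pkl","wb"))
to(arm.read_state(),[409.6,-227.4,28])
cv2.imwrite("pics/s1.png",cv2.resize(g["image"][130:330,250:490,::-1],None,fx=3,fy=3))
E
```

```text
clock: 4.2
position: [406.8, -230.4, 118.9]
ee_rot: [0.718, -0.696, 0.0, -0.001]
contact_force: [-0.4, 0.3, -2.9]
gripper_width: 54.0
grasp_force: 65.8
 pos [ 406.2 -230.3  118. ] ang x -88.26 y -178.26 z [-1.2e-03  9.0e-04 -1.0e+00] tool shift [-2.7 -3.6 90. ] F [-0.4  0.1 -3. ] w 54.0 g 65.8 t 4.25
```

View pics/s1.png

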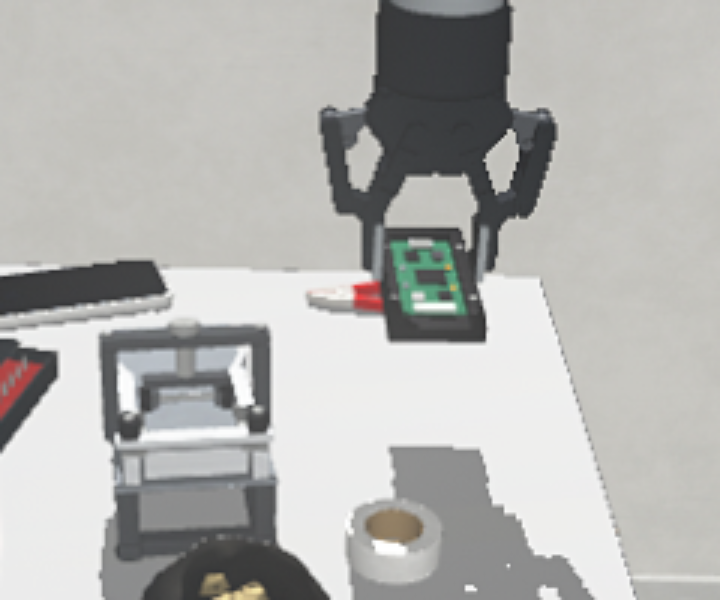

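The carrier is held level between the pads (crop 385-485, 230-340), nose toward the camera.

```bash
python3 -m pendant '[[0.027,0,0,0,0,0,0.03],[0.027,0,0,0,0,-3.65,0.03],[0,-0.04,0,0,0,-3.65,0.03],[0,-0.04,0,0,-5,0,0.03],[0,-0.04,0,0,-5,0,0.03],[0,-0.03,0,0,0,0,0.03],[0,0,0,0,0,0,0.03],[0,0,0,0,0,0,0.03]]'
python3 -c "
from h import *; from bench import arm
to(arm.read_state(),[568.9,-284.0,44.5])"
```

```text
clock: 5.05
position: [556.3, -262.8, 115.6]
ee_rot: [0.758, -0.646, -0.069, -0.056]
contact_force: [0.0, 0.4, -2.1]
gripper_width: 53.4
grasp_force: 66.0
 pos [ 556.3 -262.8  115.6] ang x -80.96 y -170.91 z [-0.0325  0.1733 -0.9843] tool shift [35.1 -9.4 65.9] F [ 0.   0.4 -2.1] w 53.4 g 66.0 t 5.05
```

```bash
python3 -m pendant '[[0.02,-0.005,0,0,0,0,0.03],[0.015,-0.0045,0.02,0,0,0,0.03],[0,0,0.02,0,0,0,0.03],[0,0,0.014,0,0,0,0.03],[0,0,0,0,0,0,0.03],[0,0,0,0,0,0,0.03]]'
python3 - <<'E'
from h import *; from bench import arm
g=arm.get_image("side");h=arm.get_image("top");pickle.dump([g,h],open("im2.pkl","wb"))
to(arm.read_state(),[568.9,-284.0,44.5])
a=cv2.resize(g["image"][180:320,260:400,::-1],(400,400));b=cv2.resize(h["image"][170:270,230:430,::-1],(800//2*1,200))
c=np.zeros((600,800,3),np.uint8);c[:400,:400]=a;c[:400,400:]=cv2.resize(h["image"][180:280,300:400,::-1],(400,400));cv2.imwrite("pics/s2.png",c[:400])
E
```

```text
clock: 5.65
position: [570.3, -286.7, 59.2]
ee_rot: [0.758, -0.646, -0.066, -0.056]
contact_force: [-0.3, 0.1, -2.2]
gripper_width: 53.8
grasp_force: 66.0
 pos [ 571.3 -286.9   60.4] ang x -80.87 y -170.89 z [-0.0255  0.1704 -0.985 ] tool shift [-0.5  1.9 16.2] F [-0.1 -0.4 -2.5] w 53.6 g 66.0 t 5.75
```

View pics/s2.png

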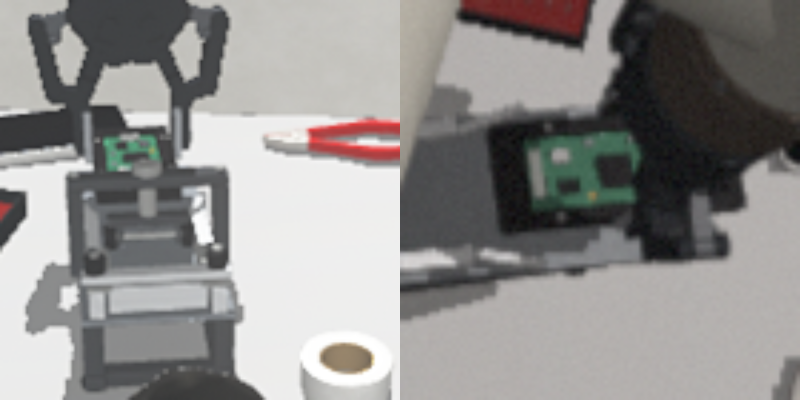

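Left: the carrier hangs behind the bridge between the uprights. Right: it is centred over the deck, nose edge near image (323,212)-(325,238). Checking its lateral offset, then setting it down.

```bash
python3 - <<'E'
from h import *
h=pickle.load(open("im2.pkl","rb"))[1]
foot=np.array([576.1,-329,6]);a=np.radians(99);ux=np.array([np.cos(a),np.sin(a),0]);lat=np.array([-ux[1],ux[0],0])
for z in(42,46):
  P=onz(h,[[300+89/4,180+127/4],[300+100/4,180+232/4]],z);print(((P-foot)@ux).round(1),((P-foot)@lat).round(1))
E
python3 -m pendant '[[0,0.002,0.006,0,0,0,0.03],[0,0,0.004,0,0,0,0.03],[0,0,0.002,0,0,0,0.03],[0,0,0.002,0,0,0,0.03],[0,0,0,0,0,0,0.03]]'
python3 -c "
from h import *; from bench import arm
to(arm.read_state(),[568.9,-284.0,44.5])"
```

```text
[112.  113.8] [-30.   25.5]
[112.2 114. ] [-29.   26.2]
clock: 6.25
position: [568.4, -284.6, 45.2]
ee_rot: [0.758, -0.646, -0.066, -0.057]
contact_force: [0.2, 0.3, -2.3]
gripper_width: 53.5
grasp_force: 66.0
 pos [ 568.4 -284.6   45.2] ang x -80.92 y -170.92 z [-0.0275  0.1714 -0.9848] tool shift [-0.4 -0.6  0.8] F [ 0.2  0.3 -2.3] w 53.5 g 66.0 t 6.25
```

No contact yet and the lateral offset is about 2 mm. Lower in small steps.

```bash
python3 -m pendant '[[0,0,0.001,0,0,0,0.03],[0,0,0.001,0,0,0,0.03],[0,0,0,0,0,0,0.03]]'; python3 -m pendant '[[0,0,0.001,0,0,0,0.03],[0,0,0.001,0,0,0,0.03],[0,0,0,0,0,0,0.03]]'
```

```text
clock: 6.55
position: [568.5, -284.6, 44.9]
ee_rot: [0.758, -0.646, -0.066, -0.057]
contact_force: [-2.3, -0.4, 5.3]
gripper_width: 53.6
grasp_force: 67.2
clock: 6.85
position: [568.5, -284.6, 44.8]
ee_rot: [0.758, -0.646, -0.065, -0.057]
contact_force: [-5.7, 0.6, 12.5]
gripper_width: 53.9
grasp_force: 68.5
```

```bash
python3 -m pendant '[[0,0,-0.002,0,0,0,0.03],[0,0,0,0,0,0,0.08],[0,0,0,0,0,0,0.08],[0,0,0,0,0,0,0.08],[0,0,0,0,0,0,0.08]]'; python3 -m pendant '[[0,0,-0.03,0,0,0,0.08],[0,0,-0.03,0,0,0,0],[0.04,0,0,0,0,0,0],[0.04,0,0,0,0,0,0],[0.04,0,0,0,0,0,0],[0,0,0,0,0,0,0],[0,0,0,0,0,0,0]]'
python3 - <<'E'
from h import *; from bench import arm
h=arm.get_image("top");pickle.dump(h,open("im3.pkl","wb"))
foot=np.array([576.1,-329,6]);a=np.radians(99);ux=np.array([np.cos(a),np.sin(a),0])
# tail face centre guess s=-10, TCP 23 downslope, tips ~5 above the deck line
t=foot+(-10-30)*np.r_[ux[:2]*np.cos(.1745),np.sin(.1745)]+30*np.r_[-ux[:2]*np.sin(.1745),np.cos(.1745)]
print(t);to(arm.read_state(),t)
cv2.imwrite("pics/s3.png",cv2.resize(h["image"][180:280,300:420,::-1],None,fx=5,fy=5))
E
```

```text
clock: 7.35
position: [568.4, -284.3, 43.0]
ee_rot: [0.758, -0.646, -0.066, -0.056]
contact_force: [-0.1, -0.5, -0.5]
gripper_width: 80.0
grasp_force: 0.0
clock: 8.05
position: [587.9, -411.8, 80.2]
ee_rot: [0.757, -0.647, -0.067, -0.057]
contact_force: [0.4, 0.2, 0.0]
gripper_width: 0.3
grasp_force: 0.0
[ 583.07713535 -373.05189891   28.59977399]
 pos [ 588.3 -411.    80.8] ang x -80.95 y -170.94 z [-0.0283  0.1723 -0.9846] tool shift [-28.5  -0.9  58.1] F [-0.6  0.7  0.4] w -0.4 g 0.0 t 8.1
```

View pics/s3.png

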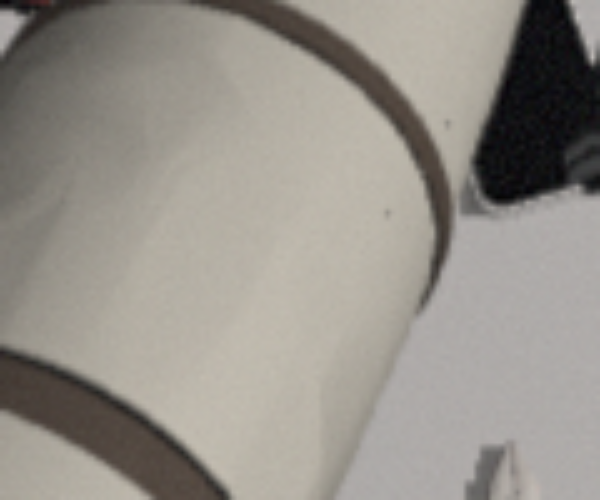

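The arm hides the carrier here. The phone's corner (image ~396,221, about world 580,-375) sits close to where the fingers would come down behind the tail. So I'll re-grip the carrier and slide it about 18 mm further into the flare first, which makes room.

```bash
python3 -m pendant '[[-0.04,0,0,0,0,0,0.08],[-0.04,0,0,0,0,0,0.08],[-0.04,0,0,0,0,0,0.08],[0,0,0.02,0,0,0,0.08],[0,0,0.02,0,0,0,0.08],[0,0,0.017,0,0,0,0.08],[0,0,0,0,0,0,0.08]]'; python3 -m pendant '[[0,0,0,0,0,0,0.045],[0,0,0,0,0,0,0.045],[0,0,0,0,0,0,0.045],[0,0,0,0,0,0,0.045],[0,0,0,0,0,0,0.045],[0,0,0,0,0,0,0.045]]'
```

```text
clock: 8.8
position: [566.9, -282.3, 44.7]
ee_rot: [0.758, -0.646, -0.069, -0.056]
contact_force: [0.4, -0.2, 0.4]
gripper_width: 80.2
grasp_force: 0.0
clock: 9.4
position: [569.2, -285.1, 48.6]
ee_rot: [0.758, -0.646, -0.065, -0.057]
contact_force: [-0.7, 1.0, 4.7]
gripper_width: 52.5
grasp_force: 61.5
```

```bash
python3 -m pendant '[[-0.005,0,-0.001,0,0,0,0.045],[-0.005,0,0,0,0,0,0.045],[-0.004,0,0,0,0,0,0.045],[-0.004,0,0,0,0,0,0.045],[0,0,0,0,0,0,0.045]]';python3 -m pendant '[[0,0,0,0,0,0,0.08],[0,0,0,0,0,0,0.08],[0,0,0,0,0,0,0.08],[0,0,0,0,0,0,0.08],[0,0,-0.03,0,0,0,0.08],[0,0,-0.03,0,0,0,0],[0.04,0,0,0,0,0,0],[0.04,0,0,0,0,0,0],[0,0,0,0,0,0,0],[0,0,0,0,0,0,0]]'
python3 - <<'E'
from h import *; from bench import arm
h=arm.get_image("side");pickle.dump(h,open("im4.pkl","wb"))
foot=np.array([576.1,-329,6]);a=np.radians(99);ux=np.array([np.cos(a),np.sin(a),0])
t=foot+(8-17)*np.r_[ux[:2]*np.cos(.1745),np.sin(.1745)]+30*np.r_[-ux[:2]*np.sin(.1745),np.cos(.1745)]
print(t);to(arm.read_state(),t)
cv2.imwrite("pics/s4.png",cv2.resize(h["image"][180:300,250:400,::-1],None,fx=5,fy=5))
E
```

```text
clock: 9.9
position: [566.6, -267.9, 51.7]
ee_rot: [0.758, -0.646, -0.065, -0.057]
contact_force: [0.9, -4.1, 4.7]
gripper_width: 51.9
grasp_force: 63.8
clock: 10.9
position: [578.9, -355.9, 94.3]
ee_rot: [0.757, -0.647, -0.067, -0.057]
contact_force: [0.1, 0.7, 0.2]
gripper_width: 6.4
grasp_force: 0.0
[ 578.30131354 -342.89854667   33.98186232]
 pos [ 579.2 -355.2   94.8] ang x -80.96 y -170.95 z [-0.0286  0.1726 -0.9846] tool shift [-1.4 -1.2 62.1] F [0.6 0.9 0.5] w 1.0 g 0.0 t 10.95
```

View pics/s4.png

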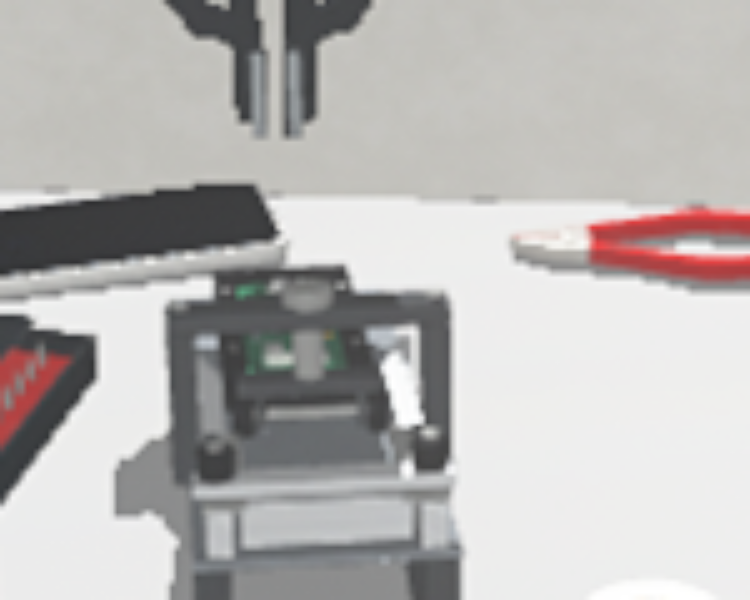

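The carrier sits straight on the deck, seen through the bridge (crop 220-390, 265-400), with its tail top edge at about (215,272)-(345,266). The fingers are closed behind it, clear of the phone. Locate the tail.

Run:
```python
from h import *
g=pickle.load(open("im4.pkl","rb"))
foot=np.array([576.1,-329,6]);a=np.radians(99);ux=np.array([np.cos(a),np.sin(a),0]);lat=np.array([-ux[1],ux[0],0])
S=np.r_[ux[:2]*np.cos(.1745),np.sin(.1745)];N=np.r_[-ux[:2]*np.sin(.1745),np.cos(.1745)]
for h,pts in((14,[[215,272],[345,266]]),(9,[[225,370],[390,362]])):
  px=np.array(pts)/5+[250,180]-.4
  r=ray(g,px);P=g["xyz"]+r*(((foot+h*N-g["xyz"])@N)/(r@N))[:,None]
  print(h,((P-foot)@S).round(1),((P-foot)@lat).round(1))
h=pickle.load(open("im0.pkl","rb"))["top"]
c=np.array([[625,0],[660,100],[755,65]])/3.6+[215,195]-.4
print("phone",onz(h,c,11).round())
```

```text
14 [6.6 6.5] [-26.9  27.6]
9 [113.9 114. ] [-26.5  35.7]
phone [[ 638. -356.   11.]
 [ 577. -377.   11.]
 [ 600. -434.   11.]]
```

```bash
python3 -m pendant '[[0,-0.001,0.02,0,0,0,0],[0,0,0.02,0,0,0,0],[0,0,0.015,0,0,0,0],[0,0,0.006,0,0,0,0],[0,0,0,0,0,0,0],[0,0,0,0,0,0,0]]'
cat > st.py <<'E'
from h import *; from bench import arm
s=arm.read_state();foot=np.array([576.1,-329,6]);a=np.radians(99);ux=np.array([np.cos(a),np.sin(a),0])
S=np.r_[ux[:2]*np.cos(.1745),np.sin(.1745)];N=np.r_[-ux[:2]*np.sin(.1745),np.cos(.1745)];lat=np.array([-ux[1],ux[0],0])
v=s["position"]-foot;F=s["contact_force"]
print("t %.2f s %.1f lat %.1f h %.1f | Fs %.1f Fl %.1f Fn %.1f"%(s["clock"],v@S,v@lat,v@N,F@S,F@lat,F@N))
E
python3 st.py
```

```text
clock: 11.55
position: [579.6, -345.0, 36.3]
ee_rot: [0.758, -0.646, -0.066, -0.057]
contact_force: [0.6, 0.2, 0.3]
gripper_width: -0.1
grasp_force: 0.0
t 11.55 s -10.9 lat -1.0 h 32.7 | Fs 0.1 Fl -0.7 Fn 0.2
```

```bash
python3 -m pendant '[[-0.003,0.001,0.0015,0,0,0,0],[-0.003,0,0,0,0,0,0],[-0.003,0,0,0,0,0,0],[-0.003,0,0,0,0,0,0],[-0.003,0,0,0,0,0,0],[-0.003,0,0,0,0,0,0]]' >/dev/null; python3 st.py; python3 -m pendant '[[-0.005,0,0,0,0,0,0],[-0.005,0,0,0,0,0,0],[-0.005,0,0,0,0,0,0],[-0.005,0,0,0,0,0,0],[-0.005,0,0,0,0,0,0]]' >/dev/null; python3 st.py
```

```text
t 12.15 s 6.8 lat 0.3 h 30.9 | Fs -2.8 Fl 0.7 Fn 1.3
t 12.65 s 32.2 lat 0.3 h 30.9 | Fs -4.8 Fl 0.2 Fn 4.2
```

```bash
for i in 1; do python3 -m pendant '[[-0.004,0,0,0,0,0,0],[-0.004,0,0,0,0,0,0],[-0.004,0,0,0,0,0,0]]' >/dev/null; python3 st.py; python3 -m pendant '[[-0.004,0,0,0,0,0,0],[-0.004,0,0,0,0,0,0],[-0.004,0,0,0,0,0,0]]'>/dev/null; python3 st.py;  python3 -m pendant '[[-0.004,0,0,0,0,0,0],[-0.004,0,0,0,0,0,0]]'>/dev/null; python3 st.py; done
```

```text
t 12.95 s 44.1 lat 0.4 h 30.9 | Fs -5.8 Fl 0.1 Fn 4.1
t 13.25 s 55.0 lat 0.3 h 30.9 | Fs -9.8 Fl 0.1 Fn 2.5
t 13.45 s 63.2 lat 0.4 h 30.9 | Fs -8.2 Fl 0.3 Fn 3.6
```

```bash
python3 -m pendant '[[-0.004,0,0,0,0,0,0],[-0.004,0,0,0,0,0,0],[-0.004,0,0,0,0,0,0],[-0.004,0,0,0,0,0,0],[-0.002,0,0,0,0,0,0]]' >/dev/null; python3 st.py; python3 -m pendant '[[-0.0015,0,0,0,0,0,0],[-0.0015,0,0,0,0,0,0]]'>/dev/null; python3 st.py;  python3 -m pendant '[[-0.0015,0,0,0,0,0,0],[-0.0015,0,0,0,0,0,0]]'>/dev/null; python3 st.py
```

```text
t 13.95 s 81.4 lat 0.4 h 30.9 | Fs -7.2 Fl 0.2 Fn 3.5
t 14.15 s 84.2 lat 0.4 h 30.9 | Fs -7.6 Fl -0.2 Fn 2.8
t 14.35 s 87.2 lat 0.4 h 30.9 | Fs -7.7 Fl 0.8 Fn 2.8
```

Under the rollers, steady at about 7.5 N. I'll feel forward in 3 mm bites, stopping on a rise (plenty of time left).

```bash
p(){ python3 st.py | tee l; awk '{for(i=1;i<=NF;i++)if($i=="Fs"&&$(i+1)<-11)exit 1}' l; }
python3 -m pendant '[[-0.0015,0,0,0,0,0,0],[-0.0015,0,0,0,0,0,0]]'>/dev/null; p && python3 -m pendant '[[-0.0015,0,0,0,0,0,0],[-0.0015,0,0,0,0,0,0]]'>/dev/null; p && python3 -m pendant '[[-0.0015,0,0,0,0,0,0],[-0.0015,0,0,0,0,0,0]]'>/dev/null; p && python3 -m pendant '[[-0.0015,0,0,0,0,0,0],[-0.0015,0,0,0,0,0,0]]'>/dev/null; p && python3 -m pendant '[[-0.0015,0,0,0,0,0,0],[-0.0015,0,0,0,0,0,0]]'>/dev/null; p
```

```text
t 14.55 s 90.1 lat 0.4 h 30.9 | Fs -7.6 Fl -0.1 Fn 2.6
t 14.75 s 93.2 lat 0.4 h 31.0 | Fs -7.7 Fl 0.3 Fn 3.3
t 14.95 s 96.2 lat 0.4 h 30.9 | Fs -9.0 Fl 0.7 Fn 2.9
t 15.15 s 99.2 lat 0.4 h 30.9 | Fs -7.8 Fl -1.2 Fn 2.9
t 15.35 s 102.1 lat 0.4 h 30.9 | Fs -8.2 Fl 0.9 Fn 3.1
```

```bash
cp st.py st2.py; p(){ python3 st.py | tee l; awk '{for(i=1;i<=NF;i++)if($i=="Fs"&&$(i+1)<-11)exit 1}' l; }
p && python3 -m pendant '[[-0.0015,0,0,0,0,0,0],[-0.0015,0,0,0,0,0,0]]'>/dev/null; p && python3 -m pendant '[[-0.0015,0,0,0,0,0,0],[-0.0015,0,0,0,0,0,0]]'>/dev/null; p
```

```text
t 15.35 s 102.1 lat 0.4 h 30.9 | Fs -8.2 Fl 0.9 Fn 3.1
t 15.55 s 105.0 lat 0.4 h 30.9 | Fs -7.7 Fl 0.1 Fn 2.3
t 15.75 s 107.9 lat 0.4 h 30.9 | Fs -12.9 Fl -0.6 Fn 1.8
```

Force is rising: this is the stop. Seat it in half-millimetre steps.

```bash
python3 -m pendant '[[-0.0005,0,0,0,0,0,0],[0,0,0,0,0,0,0]]'>/dev/null; python3 st.py;  python3 -m pendant '[[-0.0005,0,0,0,0,0,0],[0,0,0,0,0,0,0]]'>/dev/null; python3 st.py
```

```text
t 15.95 s 107.9 lat 0.4 h 30.9 | Fs -9.8 Fl -0.8 Fn 2.4
t 16.15 s 107.9 lat 0.4 h 30.9 | Fs -10.9 Fl -0.4 Fn 1.4
```

```bash
python3 -m pendant '[[-0.001,0,0,0,0,0,0],[-0.001,0,0,0,0,0,0],[0,0,0,0,0,0,0]]'>/dev/null; python3 st.py;  python3 -m pendant '[[-0.001,0,0,0,0,0,0],[-0.001,0,0,0,0,0,0],[0,0,0,0,0,0,0]]'>/dev/null; python3 st.py
```

```text
t 16.45 s 108.1 lat 0.4 h 31.0 | Fs -17.1 Fl 0.8 Fn -0.0
t 16.75 s 108.3 lat 0.3 h 31.2 | Fs -23.4 Fl 1.2 Fn -2.8
```

The carrier is against a rigid stop at 23 N and no longer advancing. Back off and check.

```bash
python3 -m pendant '[[0.003,0,0,0,0,0,0],[0.004,0,0,0,0,0,0],[0.01,0,0,0,0,0,0],[0.02,0,0,0,0,0,0],[0,0,-0.03,0,0,0,0],[0.02,0,-0.04,0,0,0,0],[0.04,0,-0.04,0,0,0,0],[0.04,0,-0.04,0,0,0,0],[0,0,0,0,0,0,0],[0,0,0,0,0,0,0]]'
python3 - <<'E'
from bench import arm
import cv2,numpy as np
g=arm.get_image("side");h=arm.get_image("top")
c=np.hstack([cv2.resize(g["image"][215:315,270:370,::-1],(400,400)),cv2.resize(h["image"][180:280,240:340,::-1],(400,400))])
cv2.imwrite("pics/s5.png",c)
E
```

```text
clock: 17.75
position: [581.7, -372.7, 171.4]
ee_rot: [0.757, -0.647, -0.067, -0.057]
contact_force: [-0.2, 0.6, -0.6]
gripper_width: 0.0
grasp_force: 0.0
```

View pics/s5.png

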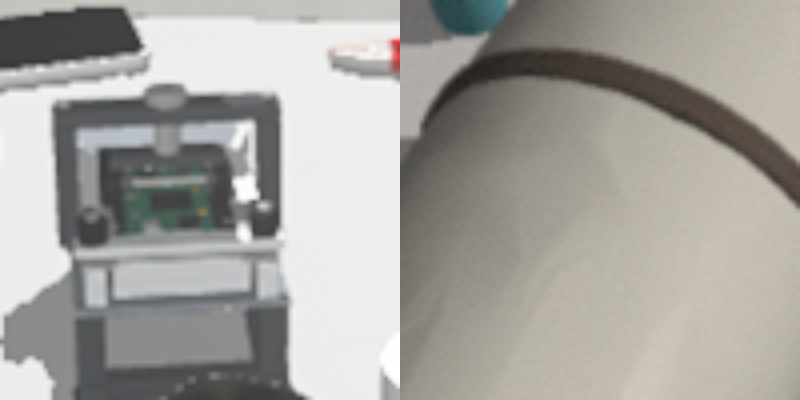

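Side view: the carrier is between the guides with its nose at the stop block. The arm hides the top view, so I'll swing it aside for one check.

```bash
python3 -m pendant '[[0.02,0.03,-0.01,0,0,0,0],[0.02,0.04,-0.01,0,0,0,0],[0.02,0.04,-0.01,0,0,0,0],[0.02,0.04,-0.01,0,0,0,0],[0.02,0.04,-0.01,0,0,0,0],[0.02,0.04,-0.01,0,0,0,0],[0.02,0.04,0,0,0,0,0],[0.02,0.04,0,0,0,0,0],[0.02,0.03,0,0,0,0,0],[0,0,0,0,0,0,0],[0,0,0,0,0,0,0]]'
python3 - <<'E'
from bench import arm
import cv2
h=arm.get_image("top")
cv2.imwrite("pics/s6.png",cv2.resize(h["image"][190:270,240:350,::-1],None,fx=7,fy=7))
E
```

```text
clock: 18.95
position: [275.7, -609.7, 198.4]
ee_rot: [0.758, -0.647, -0.068, -0.057]
contact_force: [0.5, -0.1, 0.4]
gripper_width: -0.1
grasp_force: 0.0
```

View pics/s6.png

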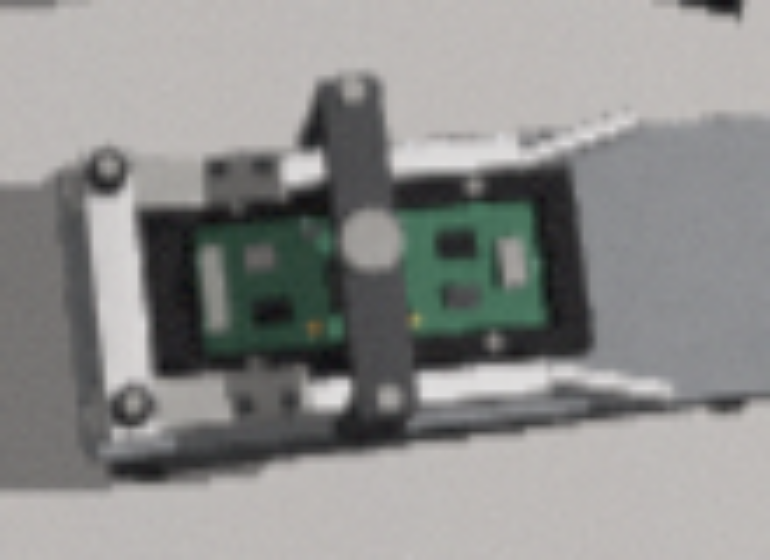

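The carrier's nose edge (crop x ~140-155) sits flush against the stop, straight in the channel, and no pin is visible. Handing in.

```bash
python3 -c "
from bench import arm
print(arm.job_done())"
```

```text
the job is handed in; nothing more can be done
None
```

I pushed the carrier up under the rollers until it sat firmly against the top stop (about 23 N at most), left it resting there with the arm clear, and handed the job in at about 19 s; no verdict came back. The final picture shows the nose flush with the stop and the contact pin out of sight.

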